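# Take off the lock-out guard and switch the sampler to run

### The arm

A 6-joint arm with a two-finger parallel gripper is mounted at the origin on the work surface. World frame = base frame: x ahead of the robot, y to its left, z up, the work surface at z = 0. Lengths are in m, angles in degrees, forces in N, time in s.
With the tool pointing down it reaches from about 0.35 to 0.875 m from the base axis. Payload 4.2 kg.
Tool frame: the origin (TCP) lies on the front face of the gripper's body, between the roots of the fingers; the fingertips stand 70 mm ahead of it and the grasp point (between the pads) lies 51 mm ahead of it; z points along the fingers, y is the line along which they close (so a half turn about z gives the same grasp; the last joint's range is limited). The gripper opens to 87 mm and grips with 3 to 60 N. Pads are 19 mm wide; open, the fingers measure 117 mm over their backs; the gripper's body (75 mm by 190 mm) begins 51 mm behind the grasp point.
Start: joints at [-52.047, 22.042, 0.453, 0, -68.411, -14.817], TCP at [0.246, -0.575, 0.292] pointing down, gripper open.
Joint ranges: [-179.83, 179.83], [-69.29, 118.12], [-61.27, 80.66], [-181.25, 117.63], [-171.15, -9.14], [-177.46, 177.46]. Speed limits (degrees/s): [159.86, 159.86, 180, 180, 180, 180].

### API

Orientations are given as a 3x3 rotation matrix whose columns are the frame's x, y, z axes.
In Python, from plant import bot gives the robot as it stands. Calls block until the motion is done:
- bot.reach(position, orientation): joint-space move of the TCP to a pose.
- bot.line_to(position, ori=None, velocity=0.15, f_stop=None): straight line of the TCP; ori=None keeps the orientation; velocity is the mean speed in m/s. With f_stop (N) it stops when the force on the tool has changed by that much, and returns True; else False.
- bot.move_j(angles): joint-space move.
- bot.command_gripper(opening, squeeze=None): opening from 0.0 (shut) to 1.0 (fully open); squeeze is the grip in N (None keeps the last); returns when the fingers have stopped.
- bot.pause(seconds).
- bot.inverse_kinematics(position, orientation): joint angles nearest the present ones, or None.
- bot.get_state(): the state.
- bot.camera(name): name is "scene" or "top" or "wrist"; returns the picture (384x512x3 uint8, red, green, blue); there is no depth.
- bot.get_calibration(name): a dict with "fx", "fy", "cx", "cy" (pixels), "camera_from_world" (4x4, takes a point from world to camera coordinates). Camera axes: x right, y down, z forward; pixel columns grow to the right and rows downward; lengths in m; the calibration is good to about 2 mm. A picture is of the moment at which its call begins: read the wrist's pose just before it. get_calibration takes no time and is no camera call; for the wrist camera it gives the pose at the moment of the call.
A pose or a line that the arm cannot do raises bot.IKError and nothing moves.
- bot.job_done(): hands the job in; it is judged then, once.
Trained networks look in the newest picture that a camera, given by its name, has taken for a name from the list of things; names that differ only in an ending like _2 or _b are one class to them, and where a whole thing is asked for, a point or a joint stands for the part that bears it (a point fixed in the world has none). Each returns a list of dicts, best first, with "conf" (0 to 1); they miss things now and then, are a little off and sometimes report something else, mostly with a low value. They report only what shows in the picture. A call takes as long as a camera call. They do not tell look-alikes from the thing itself.
- bot.look_for(camera, thing): "xyz" ([x, y, z] in m, in the coordinates of the camera as it stood for that picture, good to about 4 mm: the middle of the surface that is visible of it).
- bot.trace(camera, thing): "mask" (384x512 bool, what is visible of it).
The state is a dict: "time": time; "joint_positions": joint angles; "qd": joint speeds; "tau": joint torques, N m; "position": TCP position; "eef_rot": TCP orientation; "ft_force": force on the tool from outside, world axes, zero at the start; "torque": the same for the moment, N m; "finger_gap": opening from 0.0 (shut) to 1.0 (fully open); "grip_force": force on a finger pad.
Only numpy, scipy, OpenCV 4.12 (cv2) and the standard library are available. Lean on these libraries where they do the work, as an engineer would, in place of code of your own. Each camera call takes 0.05 s, during which the arm holds its last target. There are 200 camera calls.

### The job

Put the locked-out sampler back in service: lift the metal guard up and off the peg on which it hangs over the sampler's switch, and set it down gently, flat and with its grip upward, inside the empty tray. Then, with a fingertip in the recessed slot that the guard covered, slide the small switch fully home to its run end, the left end as you stand before the sampler. Leave the other sampler's switch and everything else on the bench as they are.

Things in the scene. Friction and masses are not known exactly. Their poses are not given: they have to be found in the camera images.
- console_a: Small blue instrument, 170 deep x 150 wide x 186 mm tall, fixed. Origin under the middle of its width, 80 mm behind its front edge; x to its back, y to its left as one stands before it. Its front (-x) is a 150 x 150 mm steel panel sloping 26 deg from level, from 120 mm up to 186 mm high. Fittings up to 50 mm tall on the flat behind it. The guard hangs on this one.
- console_b: Small blue instrument, 170 deep x 150 wide x 186 mm tall, fixed. Origin under the middle of its width, 80 mm behind its front edge; x to its back, y to its left as one stands before it. Its front (-x) is a 150 x 150 mm steel panel sloping 26 deg from level, from 120 mm up to 186 mm high. Fittings up to 50 mm tall on the flat behind it. The other sampler, without a guard: leave it alone.
- slot_a (a point): Centre of the mouth of console_a's switch slot, in the middle of its panel. Axes: x up the slope, y along the slot (instrument's left), z square out of the panel (26 deg from vertical, leaning to its front). Slot 66 mm long (y -33..33), 26 mm wide (x -13..13), 8 mm deep. Panel edges at x, y = +-75 mm.
- slot_b (a point): Centre of the mouth of console_b's switch slot, in the middle of its panel. Axes: x up the slope, y along the slot (instrument's left), z square out of the panel (26 deg from vertical, leaning to its front). Slot 66 mm long (y -33..33), 26 mm wide (x -13..13), 8 mm deep. Panel edges at x, y = +-75 mm.
- switch_a (a joint): console_a's slide switch: 0 = off, 0.014 m = run (end stop), growing along slot +y. Grey button 10 (y) x 22 (x) mm, top 0.5 mm below the panel face, bottom 0.5 mm over the slot floor, centre at slot y = 11 mm + value: at 0 the slot is free from y = -33 to 6 mm for a tip that pushes its side. Friction 1.5 N, no spring, stays where left. Starts near 0 (0 to 4 mm).
- switch_b (a joint): console_b's slide switch: 0 = off, 0.014 m = run (end stop), growing along slot +y. Grey button 10 (y) x 22 (x) mm, top 0.5 mm below the panel face, bottom 0.5 mm over the slot floor, centre at slot y = 11 mm + value: at 0 the slot is free from y = -33 to 6 mm for a tip that pushes its side. Friction 1.5 N, no spring, stays where left. Leave alone.
- button_a (a point): Centre of the top of console_a's switch button; moves with it.
- button_b (a point): Centre of the top of console_b's switch button; moves with it.
- handle_a (a point): Middle of the carrying handle's bar over console_a's panel; axes as the slot's. Bar 10 mm thick, along y, 138 mm long, at x = 66, z = 112 mm from the slot centre; uprights at y = +-69 mm go down to the panel at x = 71. It bars a vertical tool from the slot; one square to the panel passes in front of it.
- handle_b (a point): Middle of the carrying handle's bar over console_b's panel; axes as the slot's. Bar 10 mm thick, along y, 138 mm long, at x = 66, z = 112 mm from the slot centre; uprights at y = +-69 mm go down to the panel at x = 71. It bars a vertical tool from the slot; one square to the panel passes in front of it.
- peg_a (a point): Free end of the peg on console_a's panel: 8 mm diameter, square to the panel, 16 mm long, at slot x = 50, y = 0. Axes as the slot's.
- guard: Loose aluminium plate 4 mm thick, 0.1 to 0.2 kg, hung on console_a's peg, flat on its panel over the slot, origin near the slot centre, x up the slope (may swing a little). Origin on its underside below the grip; x toward its eye, z to the grip's side. Plate x -40..41, y -42..42 mm, then a 40 mm wide neck to x = 62. Grip: upright fin at the origin, 40 (x) x 12 (y) mm, top 34 mm over the underside.
- guard_fin (a point): Middle of the top of the guard's grip fin, 34 mm over the plate's underside.
- guard_eye (a point): Centre of the guard's 14 mm square eye, 48 mm from its origin along its x.
- guard_mid (a point): Middle of the guard's outline, 11 mm from its origin along its x.
- tray_empty: Empty grey open tray, fixed, 170 (x) x 135 (y) x 24 mm tall, walls and floor 4 mm, so 162 x 127 mm inside. Origin under its centre.
- tray_full: Same tray holding loose fittings: leave alone. Origin under its centre.
- wash_bottle: upright white bottle, 52 mm diameter, 150 mm tall, near the middle front of the bench; origin under its centre. Leave alone.
- sample_jar: glass jar with lid, 60 mm diameter, 85 mm tall; origin under its centre. Leave alone.
- sensor_box: loose steel box 100 x 75 x 50 mm with a 30 mm stub on top; origin under its centre. Leave alone.
- drive_handle: hand driver lying on the bench: black grip 90 x 22 x 20 mm with a 6 mm steel shank 90 mm long; origin on the bench near its middle, shank along its +x. Leave alone.
- fitting_big: brass fitting, 28 mm diameter, 36 mm tall, standing in the other tray; origin under its centre. Leave alone.
- fitting_small: brass fitting, 24 mm diameter, 24 mm tall, in the other tray; origin under its centre. Leave alone.
- valve_block: steel block 40 x 30 x 25 mm in the other tray; origin under its centre. Leave alone.
There are look-alikes about, which are no part of the job. There is more than one size of the guard; the job needs the smaller. Leave any pink look-alike of the tray_empty alone.

How it is judged:
By the outcome, as a careful person would: the job done as asked, in the order asked, and still so for the second after the job is handed in, with the robot touching nothing.
It also fails if it takes over 70 s, if anything falls off the work surface, if the arm or the gripper's body presses on something with over 40 N, if the wrist force passes 120 N, or if a joint passes its speed limit or range.

## Working session

There is one attempt and no reset: what is moved stays moved. The work goes in short steps, each a Python script; the robot and the scene stay as the last script left them, time stands still between calls to the robot, and variables do not carry over. Pictures are saved under pics/ and viewed, at most 10 in all, crops included, and the job is handed in when it is done.

```bash
ls; mkdir -p pics
python3 - <<'E'
from plant import bot
import cv2, numpy as np
ims=[bot.camera(n) for n in("scene","top")]
cv2.imwrite("pics/a.png",cv2.resize(np.vstack(ims)[:,:,::-1],None,fx=.78,fy=.78) if 0 else ims[0][:,:,::-1])
cv2.imwrite("pics/b.png",ims[1][:,:,::-1])
for n in("scene","top"):
    K=bot.get_calibration(n); T=np.array(K["camera_from_world"]);Ti=np.linalg.inv(T)
    print(n,K["fx"],K["cx"],K["cy"],Ti.round(3).tolist())
    for th in("guard","guard_fin","slot_a","console_a","tray_empty","handle_a","button_a","peg_a","wash_bottle","tray_full"):
        for d in bot.look_for(n,th)[:4]:
            p=np.array(d["xyz"]);print(n,th,round(d["conf"],2),(Ti@[*p,1])[:3].round(3),[round(K["fx"]*p[0]/p[2]+K["cx"]),round(K["fy"]*p[1]/p[2]+K["cy"])])
E
```

```text
pics
scene 355.9437701073467 257.0739205535761 196.07246190117593 [[-0.808, 0.326, -0.491, 1.013], [0.589, 0.434, -0.681, 0.726], [-0.009, -0.84, -0.543, 0.77], [0.0, 0.0, 0.0, 1.0]]
scene guard 0.7 [ 0.605 -0.143  0.167] [201, 195]
scene guard 0.63 [ 0.377 -0.207  0.003] [249, 204]
scene guard_fin 0.89 [ 0.376 -0.2    0.007] [250, 204]
scene guard_fin 0.74 [ 0.602 -0.144  0.163] [202, 196]
scene slot_a 0.75 [ 0.62  -0.08   0.166] [206, 206]
scene slot_a 0.59 [0.611 0.19  0.163] [262, 254]
scene slot_a 0.18 [0.694 0.372 0.069] [282, 348]
scene console_a 0.92 [0.658 0.207 0.133] [251, 275]
scene console_a 0.71 [ 0.662 -0.077  0.127] [196, 222]
scene tray_empty 0.79 [ 0.242 -0.44   0.004] [244, 170]
scene tray_empty 0.6 [ 0.432 -0.442  0.007] [206, 183]
scene handle_a 0.9 [0.611 0.19  0.164] [263, 254]
scene handle_a 0.77 [ 0.618 -0.081  0.165] [207, 206]
scene handle_a 0.55 [0.658 0.204 0.129] [251, 276]
scene handle_a 0.5 [0.495 0.408 0.027] [354, 325]
scene button_a 0.36 [0.432 0.192 0.014] [311, 268]
scene button_a 0.24 [0.501 0.451 0.017] [365, 342]
scene peg_a 0.94 [ 0.616 -0.086
[... 676 characters left out ...]
0.607 0.145 0.156] [224, 159]
top console_a 0.94 [ 0.615 -0.149  0.162] [303, 157]
top console_a 0.61 [0.61  0.149 0.158] [223, 158]
top tray_empty 0.73 [ 0.478 -0.423  0.006] [369, 199]
top tray_empty 0.71 [ 0.303 -0.408  0.004] [366, 243]
top handle_a 0.9 [0.6   0.153 0.15 ] [222, 161]
top handle_a 0.8 [ 0.601 -0.151  0.153] [303, 161]
top handle_a 0.3 [ 0.604 -0.15   0.163] [303, 159]
top button_a 0.64 [ 0.615 -0.149  0.164] [303, 156]
top peg_a 0.8 [ 0.598 -0.153  0.151] [304, 162]
top wash_bottle 0.5 [ 0.405 -0.048  0.1  ] [275, 215]
top wash_bottle 0.4 [ 0.486 -0.426  0.006] [370, 197]
top wash_bottle 0.39 [0.427 0.188 0.02 ] [215, 210]
top tray_full 0.77 [0.457 0.423 0.006] [157, 203]
```

Run:
```python
import cv2
a=cv2.imread("pics/b.png");cv2.imwrite("pics/b2.png",cv2.resize(a[100:300,120:420],None,fx=2.6,fy=2.6,interpolation=2))
```

```text
(no output)
```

View pics/a.png

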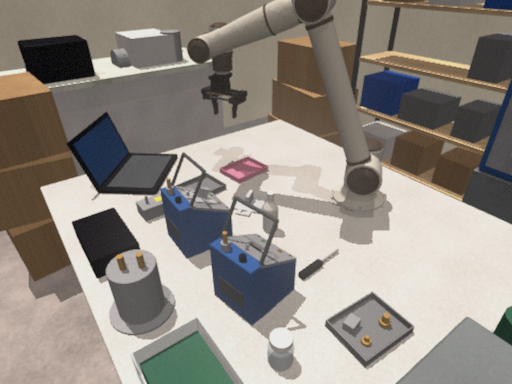

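View pics/b2.png

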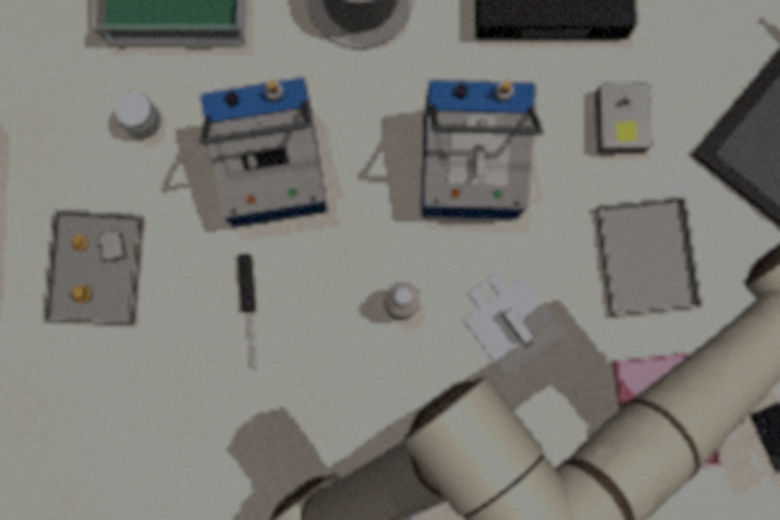

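The scene shows two guards. One hangs on the right console, at crop px (480,150) and full top px (304,158). The other is a loose, larger look-alike lying on the bench, at crop px (510,315). The right console carries the hung guard, so that is console_a. The grey empty tray is at crop px (648,258), full px (369,199). The pink one next to it is a look-alike. Next I'll take a closer view with the wrist camera.

```bash
cat > h.py <<'E'
from plant import bot
import cv2, numpy as np
def frame(yaw, tilt=26):
    """slot axes as columns"""
    a,t=np.radians([yaw,tilt]); R=np.array([[np.cos(a),-np.sin(a),0],[np.sin(a),np.cos(a),0],[0,0,1]])
    return R@np.array([[np.cos(t),0,-np.sin(t)],[0,1,0],[np.sin(t),0,np.cos(t)]])
def tool(S,s=-1):
    """tool z = -slot z, tool y = s*slot y"""
    return np.column_stack([s*-S[:,0],s*S[:,1],-S[:,2]])
def proj(K,P):
    P=np.atleast_2d(P); T=np.array(K["camera_from_world"]); c=P@T[:3,:3].T+T[:3,3]
    return np.column_stack([K["fx"]*c[:,0]/c[:,2]+K["cx"],K["fy"]*c[:,1]/c[:,2]+K["cy"]])
def ray_plane(K,uv,p0,n):
    Ti=np.linalg.inv(np.array(K["camera_from_world"]))
    d=Ti[:3,:3]@np.array([(uv[0]-K["cx"])/K["fx"],(uv[1]-K["cy"])/K["fy"],1]);o=Ti[:3,3]
    return o+d*(np.dot(np.subtract(p0,o),n)/np.dot(d,n))
def find(cam,th,K=None):
    K=K or bot.get_calibration(cam);Ti=np.linalg.inv(np.array(K["camera_from_world"]))
    for d in bot.look_for(cam,th)[:3]:
        p=(Ti@[*d["xyz"],1])[:3];print(th,round(d["conf"],2),p.round(4),proj(K,p)[0].round())
E
python3 - <<'E'
from h import *
S=frame(0); c=np.array([.6,-.15,.153])
for s in(1,-1):
    for d in(.08,.25): print(s,d,bot.inverse_kinematics(c+S[:,2]*d,tool(S,s)))
K=bot.get_calibration("wrist");st=bot.get_state()
T=np.linalg.inv(K["camera_from_world"]);R=np.array(st["eef_rot"])
print("cam in tool",R.T@(T[:3,3]-st["position"]),(R.T@T[:3,:3]).round(2).tolist(),K["fx"])
E
```

```text
1 0.08 [  1.21649161  13.82334455 -26.73688053   1.34004943 -23.45058438
 -92.32280871]
1 0.25 [  1.45674013  -1.72729426 -20.69855868   0.90242343 -45.03958562
 -91.94705868]
-1 0.08 [  1.21649161  13.82334455 -26.73688053   1.34004943 -23.45058438
  87.67719129]
-1 0.25 [  1.45674013  -1.72729426 -20.69855868   0.90242343 -45.03958562
  88.05294132]
cam in tool [ 0.07542281 -0.00094718 -0.09288029] [[0.0, -0.96, -0.27], [1.0, 0.0, 0.0], [-0.0, -0.27, 0.96]] 307.5193357621947
```

Run:
```python
from h import *
S=frame(0); c=np.array([.6,-.15,.153])
bot.reach(c+S[:,2]*.2-S[:,0]*.03,tool(S,1))
K=bot.get_calibration("wrist"); im=bot.camera("wrist")
np.save("w1.npy",im);import json;json.dump({k:np.array(v).tolist() for k,v in K.items()},open("w1.json","w"))
for t in("guard","guard_fin","guard_eye","guard_mid","peg_a","slot_a","handle_a","console_a","button_a"): find("wrist",t,K)
cv2.imwrite("pics/w1.png",cv2.resize(im[:,:,::-1],(800,600),interpolation=2))
print(bot.get_state()["time"])
```

```text
guard 0.86 [ 0.596  -0.1487  0.1595] [251. 213.]
guard 0.77 [ 0.444  -0.1931  0.0037] [207.   1.]
guard 0.23 [ 0.5771 -0.1537  0.1373] [246. 184.]
guard_fin 0.73 [ 0.5981 -0.1533  0.1562] [246. 212.]
guard_fin 0.54 [ 0.4475 -0.1882  0.001 ] [213.   4.]
guard_eye 0.79 [ 0.6002 -0.1525  0.1543] [247. 212.]
guard_eye 0.57 [ 0.4471 -0.1911  0.004 ] [210.   5.]
guard_mid 0.5 [ 0.4426 -0.192   0.009 ] [208.   1.]
peg_a 0.96 [ 0.5681 -0.1608  0.1399] [238. 178.]
slot_a 0.79 [0.5882 0.0814 0.1352] [475. 190.]
slot_a 0.65 [ 0.5742 -0.1563  0.1354] [243. 180.]
handle_a 0.73 [0.5864 0.0788 0.1357] [473. 189.]
handle_a 0.66 [ 0.5716 -0.156   0.1327] [243. 176.]
console_a 0.93 [0.5732 0.0844 0.0943] [464. 155.]
console_a 0.81 [ 0.5523 -0.1507  0.129 ] [249. 158.]
3.4167
```

View pics/w1.png

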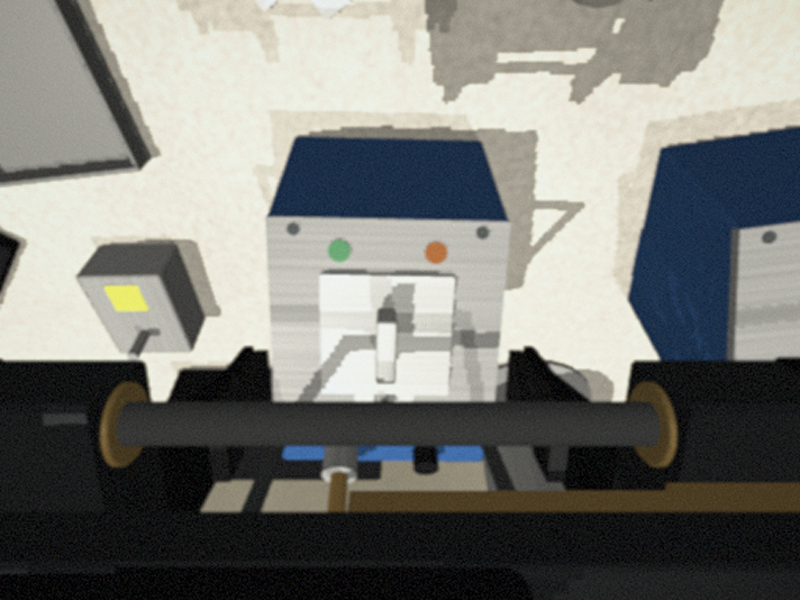

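The hung guard is white and sits on console_a's panel. Its plate front corners are at (319,277) and (456,275), the fin top is at (387,322–382), and the panel front corners are at (268,217) and (509,221). Next is an enlarged crop to confirm the guard and measure it.

Run:
```python
from h import *
im=np.load("w1.npy")[:,:,::-1]
c=cv2.resize(im[130:262,160:335],None,fx=4.5,fy=4.5,interpolation=cv2.INTER_CUBIC)
for i in range(0,175,25): cv2.putText(c,str(160+i),(int(i*4.5),10),0,.35,(0,0,255)); cv2.line(c,(int(i*4.5),0),(int(i*4.5),600),(0,0,255),1) if i%50==0 else 0
for i in range(0,132,20): cv2.putText(c,str(130+i),(0,int(i*4.5)+10),0,.35,(0,160,0))
cv2.imwrite("pics/w1c.png",c)
```

```text
(no output)
```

View pics/w1c.png

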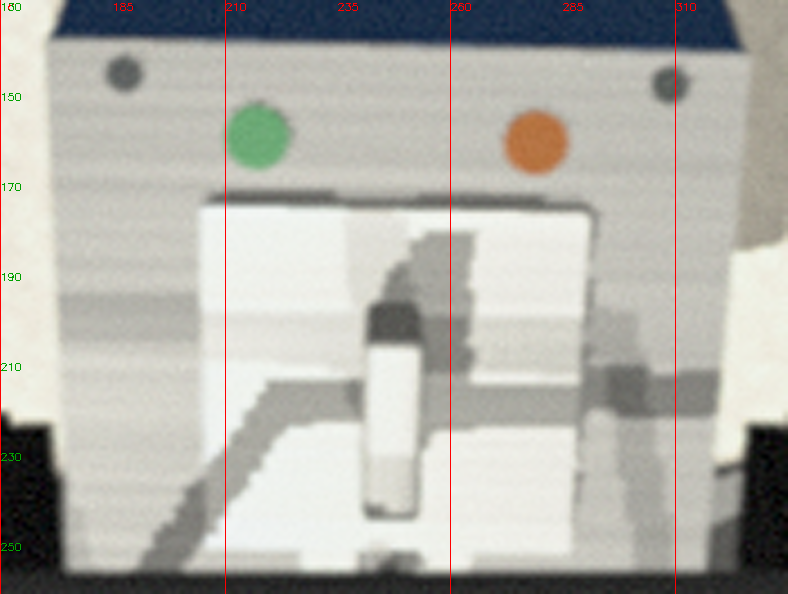

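```bash
cat > fit.py <<'E'
from h import *
import json
from scipy.optimize import least_squares
K=json.load(open("w1.json"))
px=lambda L:np.array(L)/4.5+[160,130]-.4
uvC=px([(50,37),(745,50),(66,570),(715,570)])
def con(p): 
    S=frame(p[2]);c=np.array([p[0],p[1],.153])
    P=[c+S@[-.075,s*.075,0] for s in(1,-1)] 
    return S,c
def rc(p):
    S,c=con(p); q=proj(K,[c+S@[-.075,-.075,0],c+S@[-.075,.075,0],c+S@[p[3],-.075,0],c+S@[p[4],.075,0]])
    return (q-uvC).ravel()
r=least_squares(rc,[.6,-.15,0,.05,.05],x_scale=[.01,.01,1,.01,.01]);print("console",r.x.round(4),r.fun.round(2))
S,c=con(r.x)
uvG=px([(201,205),(592,210),(205,548),(572,552),(368,345),(420,345),(366,515),(416,515)])
M=np.array([(-40,-42,4),(-40,42,4),(41,-42,4),(41,42,4),(-20,-6,34),(-20,6,34),(20,-6,34),(20,6,34)])/1000
def rg(g):
    a=np.radians(g[2]);R=np.array([[np.cos(a),-np.sin(a),0],[np.sin(a),np.cos(a),0],[0,0,1]])
    return (proj(K,c+(M@R.T+[g[0],g[1],0])@S.T)-uvG).ravel()
g=least_squares(rg,[0,0,0],x_scale=[.01,.01,1]);print("guard in slot",g.x.round(4),g.fun.reshape(-1,2).round(2).tolist())
np.savez("pose.npz",c=c,yaw=r.x[2],g=g.x)
E
python3 fit.py
```

```text
console [ 0.6041 -0.1524 -1.1018  0.0489  0.0469] [-1.5   0.35  1.8  -0.01  1.21 -0.06 -1.53 -0.13]
guard in slot [-0.0007 -0.0003 -0.1298] [[-0.18, -0.33], [-0.38, 0.01], [0.51, -0.51], [-0.37, -0.32], [-0.78, -1.34], [1.1, -1.13], [-0.87, 1.77], [0.94, 1.94]]
```

Run:
```python
from h import *
d=np.load("pose.npz");c,yaw,g=d["c"],float(d["yaw"]),d["g"]
S=frame(yaw);R=tool(S,1)
W=lambda x,y,z:c+S@[x,y,z]
# tray from top picture
bot.camera("top");K=bot.get_calibration("top")
for t in bot.trace("top","tray_empty")[:3]:
    m=t["mask"].astype(np.uint8);cn=max(cv2.findContours(m,0,2)[0],key=cv2.contourArea)[:,0,:].astype(float)
    w=np.array([ray_plane(K,p,[0,0,.02],[0,0,1])[:2] for p in cn],np.float32)
    print("tray",round(t["conf"],2),m.sum(),cv2.minAreaRect(w))
bot.command_gripper(.6,25)
bot.line_to(W(g[0]+.003,g[1],.12),R,velocity=.12)
hit=bot.line_to(W(g[0]+.003,g[1],.078),R,velocity=.05,f_stop=8)
st=bot.get_state();print(hit,(S.T@(st["position"]-c)).round(4),np.round(st["ft_force"],2))
bot.command_gripper(0,25)
st=bot.get_state();print(st["finger_gap"]*87,st["grip_force"],np.round(st["ft_force"],2),st["time"])
```

```text
tray 0.96 1648 ((0.24473638832569122, -0.4431263506412506), (0.17572444677352905, 0.144987091422081), 7.865348815917969)
tray 0.65 1522 ((0.48112550377845764, -0.421206533908844), (0.17129279673099518, 0.14055021107196808), 6.70245361328125)
False [ 0.0025 -0.0004  0.0782] [0.75 0.2  0.39]
12.031615111316425 24.994608293054625 [-1.07  0.51  0.83] 7.0333
```

Run:
```python
from h import *
d=np.load("pose.npz");c,yaw,g=d["c"],float(d["yaw"]),d["g"]
S=frame(yaw);R=tool(S,1);W=lambda x,y,z:c+S@[x,y,z]
x,y=g[0]+.003,g[1]
print(bot.line_to(W(x,y,.112),R,velocity=.05,f_stop=12))
st=bot.get_state();print((S.T@(st["position"]-c)).round(4),st["finger_gap"]*87,np.round(st["ft_force"],2))
bot.line_to(W(x-.10,y,.125),R,velocity=.12)
p=W(x-.10,y,.125)+[0,0,.08]; bot.line_to(p,R,velocity=.15)
# upright over the tray, guard's mid over tray centre, guard x along tray x
yt=6.7;F=frame(yt,0);Rt=tool(F,1);t=np.array([.481,-.421,0])
tcp=t+F@[-.011+.003,0,.004+.078]      # guard underside on the floor
q=tcp+[0,0,.15];print(bot.inverse_kinematics(q,Rt),bot.inverse_kinematics(tcp,Rt))
bot.reach(q,Rt)
K=bot.get_calibration("wrist");im=bot.camera("wrist");cv2.imwrite("pics/w2.png",im[:,:,::-1])
st=bot.get_state();print(st["finger_gap"]*87,np.round(st["ft_force"],2),st["time"])
find("wrist","tray_empty",K)
# predicted tray rim corners in the picture
print(proj(K,[t+F@[a*.085,b*.0675,.024] for a,b in((-1,-1),(-1,1),(1,1),(1,-1))]).round())
```

```text
False
[ 0.002  -0.0003  0.1119] 11.905982885994385 [-0.34 -1.   -0.71]
[-27.12922428  25.47952812  -3.10238166   0.         -61.41809022
 -56.17077572] [-27.12922428  34.82819505 -11.58969124   0.         -43.58211371
 -56.17077572]
11.632386027851382 [ 0.7   0.3  -2.46] 10.6833
tray_empty 0.85 [ 0.3207 -0.4319  0.0081] [257.  15.]
tray_empty 0.61 [ 0.4281 -0.4293  0.0074] [246. 133.]
[[176. 100.]
 [320. 101.]
 [310. 263.]
 [186. 263.]]
```

View pics/w2.png

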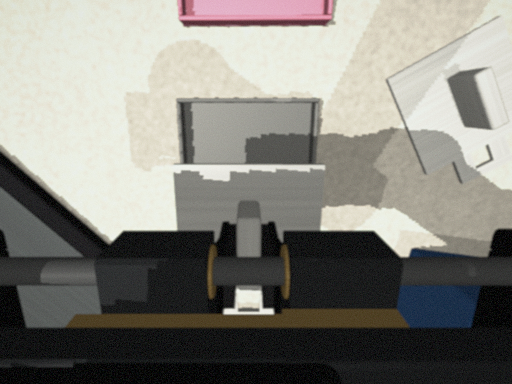

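The guard is held and appears level. The tray's front corners are at px (177,99) and (320,99), which match the prediction of (176,100) and (320,101). Now I'll lower it.

Run:
```python
from h import *
yt=6.7;F=frame(yt,0);Rt=tool(F,1);t=np.array([.481,-.421,0])
tcp=t+F@[-.008,0,.082]
bot.line_to(tcp+[0,0,.02],Rt,velocity=.12)
hit=bot.line_to(tcp-[0,0,.006],Rt,velocity=.02,f_stop=4)
st=bot.get_state();print(hit,st["position"]-tcp,np.round(st["ft_force"],2),st["finger_gap"]*87)
bot.command_gripper(.35,25)
st=bot.get_state();p=np.array(st["position"]);print(np.round(st["ft_force"],2))
bot.line_to(p+[0,0,.18],Rt,velocity=.15)
K=bot.get_calibration("wrist");im=bot.camera("wrist");cv2.imwrite("pics/w3.png",im[:,:,::-1])
find("wrist","guard",K)
print(bot.get_state()["time"])
```

```text
True [-3.83297269e-05  1.80569103e-05  1.99601161e-04] [0.55 0.65 4.61] 11.572646038615005
[-0.24 -0.3   0.84]
guard 0.88 [ 0.4712 -0.4176  0.0073] [251. 171.]
guard 0.86 [ 0.3691 -0.2241  0.0053] [440. 100.]
guard 0.32 [ 0.5455 -0.2262  0.1206] [459. 306.]
15.0083
```

View pics/w3.png

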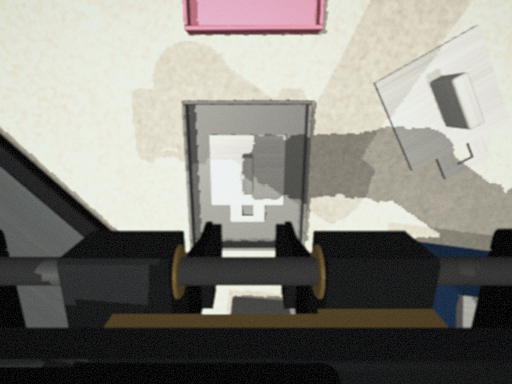

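The guard lies flat in the grey tray with its grip up, at about px (247,175). Next I'll look at the exposed slot with the fingers closed.

Run:
```python
from h import *
import json
d=np.load("pose.npz");c,yaw=d["c"],float(d["yaw"])
S=frame(yaw);R=tool(S,1);W=lambda x,y,z:c+S@[x,y,z]
bot.command_gripper(0,10)
bot.reach(W(-.03,-.013,.17)+[0,0,.05],R)
bot.line_to(W(-.035,-.013,.15),R)
K=bot.get_calibration("wrist");im=bot.camera("wrist")
np.save("w4.npy",im);json.dump({k:np.array(v).tolist() for k,v in K.items()},open("w4.json","w"))
for t in("slot_a","button_a"): find("wrist",t,K)
print(proj(K,[W(a*.013,b*.033,0) for a,b in((-1,-1),(-1,1),(1,1),(1,-1))]).round(1).tolist(),proj(K,[W(-.075,-.075,0),W(-.075,.075,0)]).round(1))
x=im[100:260,150:350,::-1];cv2.imwrite("pics/w4.png",cv2.resize(x,None,fx=3.75,fy=3.75,interpolation=2))
print(bot.get_state()["time"])
```

```text
slot_a 0.85 [ 0.5689 -0.151   0.1335] [267. 189.]
slot_a 0.74 [0.5971 0.0738 0.1086] [504. 191.]
button_a 0.53 [ 0.5982 -0.1385  0.1494] [281. 227.]
button_a 0.34 [0.5968 0.0743 0.1119] [507. 193.]
button_a 0.18 [ 0.545  -0.1476  0.1263] [271. 161.]
[[226.3, 221.2], [304.5, 221.1], [303.0, 249.1], [226.9, 249.2]] [[171.5 147.8]
 [361.6 147.7]]
17.6583
```

View pics/w4.png

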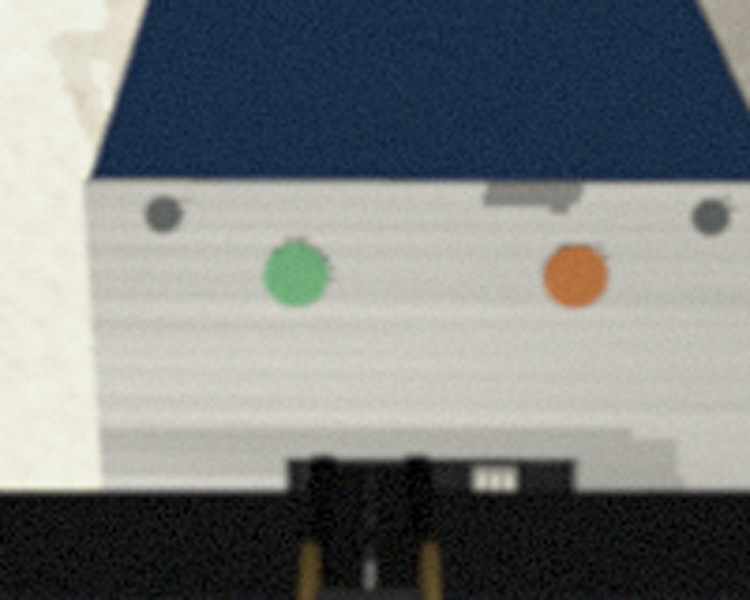

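The slot's front edge runs from px (226.8,222.9) to (303.3,222.9), within about 1 mm of the prediction. The button is at about px 282, so the switch value is about 3 mm. The tips go in at slot y = -12 mm.

Run:
```python
from h import *
d=np.load("pose.npz");c,yaw=d["c"],float(d["yaw"])
S=frame(yaw);R=tool(S,1);W=lambda x,y,z:c+S@[x,y,z]
def show(l):
    st=bot.get_state();print(l,(S.T@(st["position"]-c)).round(4),(S.T@st["ft_force"]).round(2),round(st["time"],1))
x=.0005
bot.line_to(W(x,-.012,.085),R,velocity=.12);show("over")
h=bot.line_to(W(x,-.012,.0655),R,velocity=.03,f_stop=5);show(h)
if not h:
    h=bot.line_to(W(x,.016,.0655),R,velocity=.03,f_stop=9);show(h)
```

```text
over [ 0.0004 -0.012   0.0853] [0.23 0.67 0.38] 18.4
False [ 0.0005 -0.012   0.0654] [ 0.33 -0.01  0.53] 19.2
True [0.0006 0.0112 0.0655] [ 1.21 -3.51  0.57] 20.0
```

Run:
```python
from h import *
d=np.load("pose.npz");c,yaw=d["c"],float(d["yaw"])
S=frame(yaw);R=tool(S,1);W=lambda x,y,z:c+S@[x,y,z]
def show(l):
    st=bot.get_state();print(l,(S.T@(st["position"]-c)).round(4),(S.T@st["ft_force"]).round(2),round(st["time"],1))
x=.0005
h=bot.line_to(W(x,.016,.0655),R,velocity=.01,f_stop=10);show(h)
bot.pause(.2);show("held")
bot.line_to(W(x,.004,.0655),R,velocity=.05);show("back")
bot.line_to(W(x,.004,.11),R,velocity=.08)
bot.line_to(W(-.045,-.013,.15),R)
K=bot.get_calibration("wrist");im=bot.camera("wrist")
for t in("button_a",): find("wrist",t,K)
print(proj(K,[W(-.013,y,0) for y in(-.033,.02,.030,.033)]).round(1).tolist())
a=im[130:260,170:350,::-1];cv2.imwrite("pics/w5.png",cv2.resize(a,None,fx=4,fy=4,interpolation=2))
st=W(-.045,-.013,.15)+[-.05,0,.1];bot.line_to(st,R)
cv2.imwrite("pics/top2.png",cv2.resize(bot.camera("top")[100:300,120:420,::-1],None,fx=2.6,fy=2.6,interpolation=2))
show("end")
```

```text
True [0.0006 0.0112 0.0655] [ 1.33 -2.5   0.52] 20.3
held [0.0006 0.0112 0.0655] [ 1.41 -2.73  0.37] 20.5
back [0.0001 0.0041 0.0652] [-0.8  -0.7   0.77] 20.8
button_a 0.67 [ 0.5602 -0.1509  0.1269] [266. 188.]
[[225.8, 232.3], [287.9, 232.3], [299.6, 232.3], [303.1, 232.3]]
end [-0.0467 -0.0138  0.2606] [ 0.43  0.19 -0.9 ] 23.1
```

View pics/w5.png

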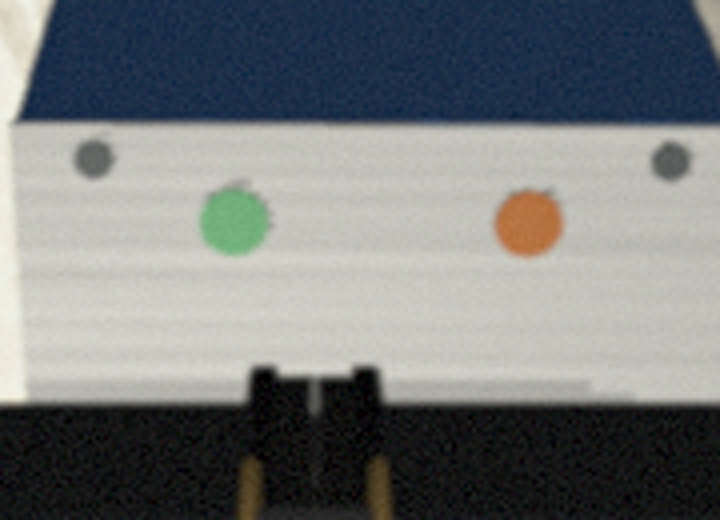

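View pics/top2.png

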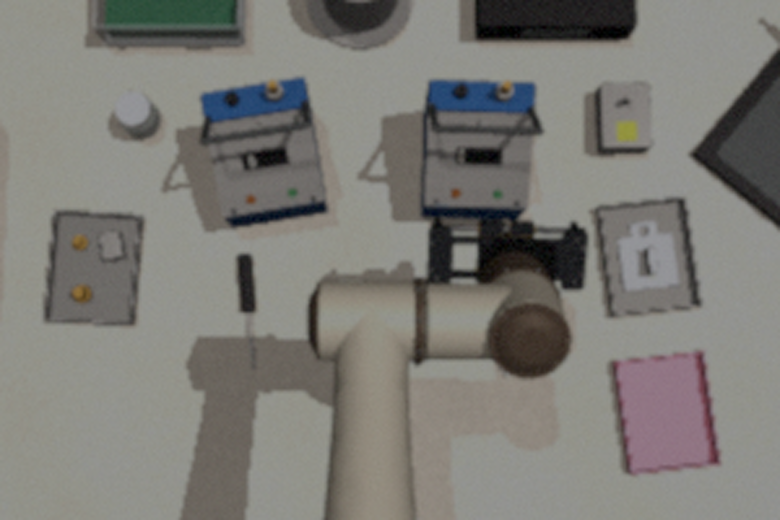

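The guard is in the grey tray. The wrist picture cut off the slot, so I'll take one more view from higher up to check the button.

Run:
```python
from h import *
d=np.load("pose.npz");c,yaw=d["c"],float(d["yaw"])
S=frame(yaw);R=tool(S,1);W=lambda x,y,z:c+S@[x,y,z]
bot.line_to(W(-.03,-.013,.2),R)
K=bot.get_calibration("wrist");im=bot.camera("wrist")
q=proj(K,[W(0,y,-.0005) for y in(-.033,.02,.025,.030,.033)]);print(q.round(1).tolist())
r=int(round(q[0,1]));print(im[r-2:r+3,225:305].mean((0,2)).round().astype(int).tolist())
a=im[170:250,200:320,::-1];cv2.imwrite("pics/w6.png",cv2.resize(a,None,fx=6,fy=6,interpolation=2))
```

```text
[[229.2, 211.2], [281.7, 211.2], [286.7, 211.2], [291.6, 211.2], [294.6, 211.2]]
[206, 205, 202, 176, 119, 57, 35, 38, 42, 41, 36, 33, 32, 34, 32, 34, 33, 33, 37, 40, 45, 42, 43, 43, 40, 44, 43, 43, 41, 41, 41, 42, 41, 40, 37, 42, 40, 42, 42, 41, 40, 43, 46, 45, 42, 40, 37, 33, 38, 37, 36, 37, 41, 32, 33, 44, 85, 123, 143, 138, 135, 143, 137, 137, 141, 125, 82, 47, 62, 100, 127, 133, 132, 132, 131, 133, 130, 130, 132, 131]
```

View pics/w6.png

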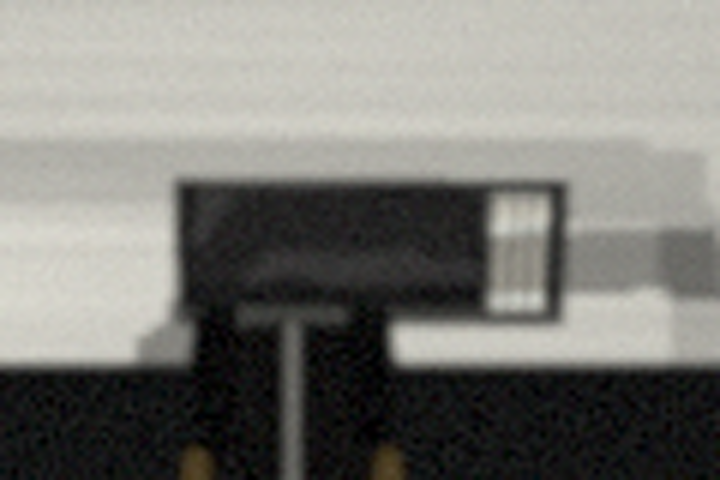

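The slot spans px 229–293.6 and the button px 281–291, which puts the button at slot y 20–30 mm. That is the end stop, and it agrees with the force stop felt twice at the same place.

Run:
```python
from plant import bot
print(bot.job_done())
```

```text
the job is handed in; nothing more can be done
None
```

The job is handed in: the guard lies flat, grip up, in the grey empty tray, and console_a's switch is at its run end stop, confirmed by the camera view and the force stop. Console_b's switch was not touched.

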